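Transfer a swinging dead weight from its parking stand to the pan of an abrasion tester

TASK

Take the weight hanger by its black handle, pull it out of the spring clip of its parking stand and bring it over the round loading pan of the abrasion tester without touching the weight itself. It swings freely when it leaves the clip: bring it to rest and keep it hanging still over the middle of the pan, just clear of it, for three seconds, then lower it gently so that it stands upright in the middle of the pan, let go of the handle and move clear. Do not set it down anywhere else or knock it against the tester, and leave the other things on the bench where they are.

Things in the scene. Friction and masses are not known exactly. Their poses are not given: they have to be found in the camera images.
- handle: Upper part of the weight hanger, 0.08 kg: black upright grip block 44 mm (x) by 26 mm (y), 50 mm high, from z = 18 to 68 mm, on a round steel flange (56 mm diameter, z = 12 to 18 mm). Origin: centre of the universal joint under it; z up. Parked, the joint is 285 mm above the bench. A weak centring spring in the joint keeps the handle upright on a standing hanger that is let go.
- handle_grip (a point): Middle of the black grip block, 43 mm above the universal joint; axes as the handle's. Grip it here from above, fingers on the two faces across y (26 mm apart); fingertips 19 mm lower still clear the flange by 6 mm.
- hanger: Hanging load, 0.72 kg (+-15 percent): rod of 14 mm diameter, foot plate 72 mm and slotted steel weight 68 mm in diameter, together 30 mm thick. Origin: centre of the universal joint; z up along the rod, underside at z = -215 mm, centre of mass at -194 mm. Swings both ways (to 0.8 rad) like a 192 mm pendulum, period 0.88 s, dying out only over a minute. Turns about z with the handle.
- hanger_base (a point): Centre of the underside of the hanger's foot plate, 215 mm below the universal joint along the rod. Axes as the hanger's.
- stand: Parking stand, fixed: base plate 165 by 200 mm, 12 mm thick; square column 30 mm wide, 285 mm high, its axis 90 mm behind (+x) the parked hanger; it carries a fork and a spring clip, both open towards -x of the stand (roughly towards the robot). Origin: on the bench, right under the parked hanger.
- fork (a point): Front end of the fork at prong height, 34 mm in front of (-x) the parked joint and 297 mm above the bench. The handle's flange lies on the two prongs (12 mm wide, 46 mm between centres). A pin 7 mm high stands on each prong's end: lift the handle 10 to 20 mm, then pull it along -x of the stand, more than 100 mm.
- clip (a point): Spring clip around the hanger's rod, 170 mm above the bench (115 mm under the joint): two sprung jaws with white rollers that meet in front of the rod. It cannot be lifted out. Pulled along -x it holds the rod back to 3 or 4 N (varies), when the joint is 20 to 50 mm out and the rod slants; then it lets go at once and the load swings by 0.15 to 0.4 rad.
- tester: Abrasion tester, fixed: low dark base casting 20 mm high, the round steel loading pan on a short spindle, and behind it (+x of the tester, 145 to 260 mm from the pan's centre) a grey drive housing 150 mm high with two short columns and a handwheel up to 220 mm. Origin: on the bench under the pan's centre.
- pan_centre (a point): Centre of the flat floor of the loading pan, 45 mm above the bench. Pan: 136 mm outside diameter, rim 5 mm thick and 8 mm high, floor about 125 mm in diameter. z is up.
- weight_big: Bystander: loose knobbed steel weight, 42 mm diameter, 56 mm high; origin at the centre of its underside.
- weight_small: Bystander: loose knobbed steel weight, 32 mm diameter, 46 mm high; origin at the centre of its underside.
- sole: Bystander: loose black shoe sole, 240 by 86 mm, up to 22 mm high; origin at the centre of its underside, x along it.
- last: Bystander: loose white shoe last, about 215 by 68 mm, 95 mm high; origin at the centre of its underside, x towards the toe.
- solvent: Bystander: white plastic bottle, 60 mm diameter, 150 mm high; origin at the centre of its underside.
- brush: Bystander: cleaning brush lying on the bench, x along it; origin at its underside.
- gauge: Bystander: dial gauge lying on the bench, case 56 mm diameter, 18 mm high, stem 90 mm along -x; origin at its underside.

How it is judged:
On the way, in this order (a step that is already met when the one before it is completed fails the run):
1. the hanger is out of the clip and the fork of its stand (horizontal distance between handle and stand above 0.09 m), for 0.1 s.
2. the load hangs still over the middle of the pan, clear of it, for three seconds (horizontal distance between hanger_base and pan_centre below 0.015 m and angular speed of hanger below 0.25 rad/s and angle between hanger's own z axis and vertical below 0.08 rad and z of hanger_base in the frame of pan_centre between 0.01 and 0.12 m), for 3 s.
At the end, for the whole second after the job is handed in: The hanger stands released and at rest on the floor of the loading pan, upright within 0.05 rad, the centre of its foot plate within 18 mm of the centre of the pan (horizontal distance between hanger_base and pan_centre below 0.018 m and z of hanger_base in the frame of pan_centre between -0.004 and 0.004 m and angle between hanger's own z axis and vertical below 0.05 rad and linear speed of hanger below 0.03 m/s and angular speed of hanger below 0.15 rad/s); the robot touches nothing.
It fails at once if the weight hits the tester while it still swings (contact force between hanger and tester above 0.5 N and angular speed of hanger above 0.8 rad/s).
It fails at once if the weight is dropped or slammed on the tester (contact force between hanger and tester above 60 N or (contact force between hanger and tester above 0.5 N and linear speed of hanger above 0.2 m/s)).
It fails at once if the robot touches the rod or the weight instead of the handle (contact force between any of the fingers, the arm and hanger above 1 N).
It fails at once if the hanger is set down or dropped on the bench or beside the pan (height (world z) of hanger_base below 0.03 m).
It fails at once if another thing on the bench is disturbed (moved by more than 20 mm) (distance of any of weight_big, weight_small, sole, last, solvent, brush, gauge from where it was at the start of the episode above 0.02 m).
It also fails if it takes over 54 s, if anything falls off the work surface, if the arm or the gripper's body presses on something with over 40 N, if the wrist force passes 120 N, or if a joint passes its speed limit or range.

ROBOT

A 7-joint arm with a two-finger parallel gripper is mounted at the origin on the work surface. World frame = base frame: x ahead of the robot, y to its left, z up, the work surface at z = 0. Lengths are in m, angles in rad, forces in N, time in s.
With the tool pointing down it reaches from about 0.4 to 0.85 m from the base axis. Payload 10.4 kg.
Tool frame: the origin (TCP) lies at the very end of the fingers, on their centre line; the grasp point (between the pads) lies 19 mm behind it; z points along the fingers, y is the line along which they close (so a half turn about z gives the same grasp; the last joint's range is limited). The gripper opens to 87 mm and grips with 3 to 60 N. Pads are 19 mm wide; open, the fingers measure 117 mm over their backs; the gripper's body (75 mm by 190 mm) begins 51 mm behind the grasp point.
Start: joints at [1.25, 0.332, -0.065, 1.46, 0.022, 1.35, -0.088], TCP at [0.183, -0.598, 0.223] pointing down, gripper open.
Joint ranges: [-2.6, 2.6], [-0.5, 2.12], [-1.47, 1.34], [0.16, 2.42], [-1.27, 4.41], [0.06, 2.06], [-2.6, 2.6]. Speed limits (rad/s): [2.22, 2.22, 2.79, 2.79, 3.14, 3.14, 3.14].

INTERFACE

Orientations are given as a unit quaternion [x, y, z, w].
In Python, from bench import status, camera, order gives the robot as it stands.
- The arm moves only by the tool jog_arm, never from a script. Its argument "plan" is a list of rows, each a list of 7 numbers: the turn, a rotation vector about the tool's x, y, z in rad, then the shift along the tool's x, y, z in mm, then the opening, from -1 (shut) to 1 (fully open). A call has 1 to 12 rows; each row is the pose to reach, as a shift and turn from the pose commanded when the call began, along the tool's axes at that moment; what a row does not reach only later rows make up. A row lasts 1/10 s, in which the tool goes at most 50 mm and 8.59 degrees, less where a joint would pass 70% of its speed; a pose out of reach is approached as far as the arm can. A call with a gripper value outside its range is refused whole. The fingers move at their own pace and stop on an object; "squeeze" is the grip in N (left out, the last holds). Time passes only in rows, so rows that repeat a pose let the fingers close. It gives the time, the measured TCP pose, the force, the opening and the grip force at its end, in the units of the state.
- status.read_state(): the state, without advancing time (a new reading comes with each control period).
- camera(name): name is "side" or "top"; returns a dict with "image" (480x640x3 uint8, red, green, blue), "z_map" (480x640 float32, m along the optical axis (not along the pixel's ray), 0 where there is no reading), "fx", "fy", "cx", "cy" (pixels), "world_from_camera" (4x4, takes a point from camera to world coordinates). Camera axes: x right, y down, z forward; pixel columns grow to the right and rows downward; lengths in m; the calibration is good to about 2 mm. A picture is of the moment at which its call begins.
- order.close_job(): hands the job in; it is judged then, once.
The state is a dict: "time": time; "joint_positions": joint angles; "joint_vel": joint speeds; "joint_torque": joint torques, N m; "ee_pos": TCP position; "eef_rot": TCP orientation; "ft_force": force on the tool from outside, world axes, zero at the start; "torque": the same for the moment, N m; "width": finger opening in m; "grip_force": force on a finger pad.
Only numpy, scipy, OpenCV 4.12 (cv2) and the standard library are available. Lean on these libraries where they do the work, as an engineer would, in place of code of your own. Each camera call takes 0.05 s, during which the arm holds its last target. There are 200 camera calls.

## Working session

There is one attempt and no reset: what is moved stays moved. The work goes in short steps, Python scripts to look and compute and a tool call to move; the robot and the scene stay as the last step left them, time stands still between calls to the robot, and variables do not carry over. Pictures are saved under pics/ and viewed, at most 10 in all, crops included, and the job is handed in when it is done.

Besides the shell and the picture viewer there is one more tool, called after ">>>" as name([rows], argument=value, ...), one row to a line, values as JSON. jog_arm: Moves the arm, as the interface text tells. Its arguments: {"type":"object","properties":{"plan":{"type":"array"},"squeeze":{"type":"number"}},"required":["plan"]}

```bash
mkdir -p pics; ls; python3 - <<'E'
from bench import status,camera
import cv2,numpy as np
s=status.read_state();print({k:np.round(v,3).tolist() for k,v in s.items()})
for n in("side","top"):
    c=camera(n);cv2.imwrite(f"pics/{n}0.png",c["image"][:,:,::-1]);np.savez(f"{n}0.npz",**c)
    print(n,c["fx"],c["fy"],c["cx"],c["cy"],np.round(c["world_from_camera"],3).tolist())
E
```

```text
pics
{'time': 0.0, 'joint_positions': [1.25, 0.333, -0.065, 1.461, 0.022, 1.35, -0.089], 'joint_vel': [0.001, -0.0, 0.002, -0.0, 0.002, -0.001, -0.002], 'joint_torque': [0.0, -62.327, 0.025, -38.989, -0.061, 0.04, 0.0], 'ee_pos': [0.183, -0.597, 0.222], 'eef_rot': [0.989, 0.148, -0.0, -0.001], 'ft_force': [0.345, -0.029, 0.279], 'torque': [-0.001, 0.026, 0.003], 'grip_force': 0.0, 'width': 0.087}
side 600.6706349389636 600.6706349389636 323.8872801715274 231.6400542712662 [[-0.682, -0.489, 0.544, -0.322], [-0.731, 0.441, -0.52, 0.825], [0.015, -0.752, -0.658, 1.248], [0.0, 0.0, 0.0, 1.0]]
top 520.7967414850335 520.7967414850335 312.99939347871236 239.86077469276506 [[0.008, -0.996, 0.088, 0.432], [-1.0, -0.008, 0.01, -0.008], [-0.009, -0.088, -0.996, 1.538], [0.0, 0.0, 0.0, 1.0]]
```

View pics/side0.png

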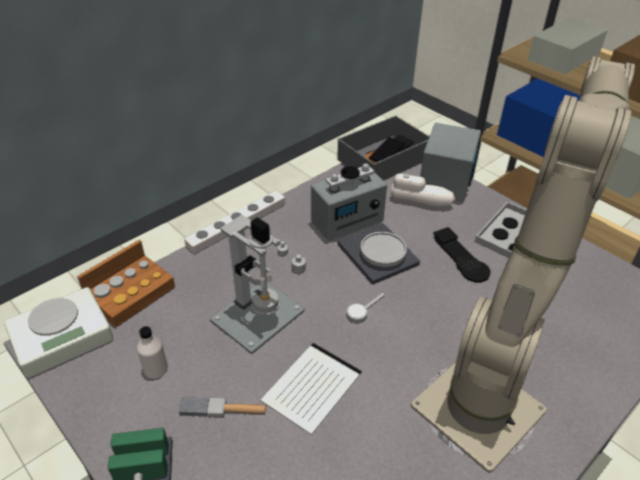

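View pics/top0.png

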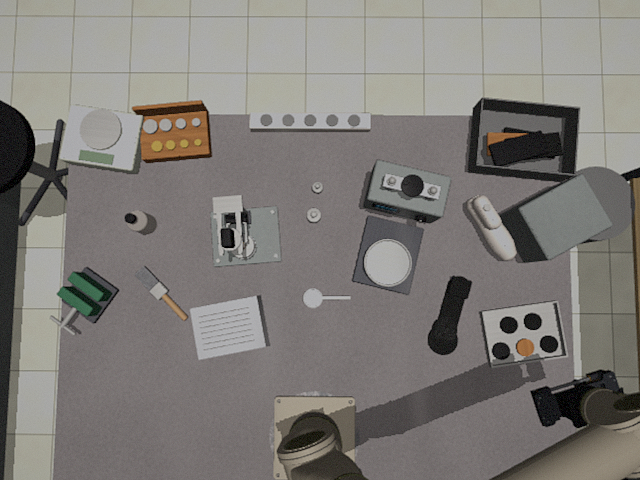

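The side view shows the stand with its black handle at about (260,232) and the pan at (383,250). In the top view the handle is at (227,238) and the pan at (388,263). Next I'll measure both.

```bash
cat > h.py <<'E'
import numpy as np,cv2
def pts(c,m):
    v,u=np.nonzero(m&(c["z_map"]>0)); z=c["z_map"][v,u]
    return c2w(c,u,v,z),u,v
def c2w(c,u,v,z):
    p=np.stack([(u-c["cx"])/c["fx"]*z,(v-c["cy"])/c["fy"]*z,z],-1)
    T=c["world_from_camera"];return p@T[:3,:3].T+T[:3,3]
def ray(c,u,v,h):
    d=c2w(c,np.array(u,float),np.array(v,float),np.ones(np.shape(u)));o=c["world_from_camera"][:3,3]
    d=d-o;return o+d*((h-o[2])/d[...,2])[...,None]
E
python3 - <<'E'
from h import *
L={n:dict(np.load(f"{n}0.npz")) for n in("side","top")}
def box(n,u0,u1,v0,v1):
    m=np.zeros((480,640),bool);m[v0:v1,u0:u1]=1;return m
for n,b in(("top",(205,260,190,270)),("side",(235,285,210,250))):
    c=L[n];dark=c["image"].max(2)<45
    m=dark&box(n,*b);P,u,v=pts(c,m)
    t=P[:,2]>0.31;print(n,"dark",len(P),"z hi",np.percentile(P[:,2],[5,50,95,99]).round(4))
    if t.sum()>10:
        top=P[t&(P[:,2]>np.percentile(P[t][:,2],90)-.006)]
        print(" top pts",len(top),top.mean(0).round(4),cv2.minAreaRect((top[:,:2]*1000).astype(np.float32)))
# pan
for n,b in(("top",(350,425,220,300)),("side",(340,420,220,280))):
    c=L[n];P,u,v=pts(c,box(n,*b));I=c["image"][v,u].astype(int)
    s=(I.min(1)>110)&(P[:,2]>.035)&(P[:,2]<.065)
    q=(P[s,:2]*1000).astype(np.float32);print(n,"pan",s.sum(),P[s].mean(0).round(4),np.percentile(P[s,2],[5,50,95]).round(4),cv2.minEnclosingCircle(q),cv2.fitEllipse(cv2.convexHull(q)))
# stand plate
c=L["top"];P,u,v=pts(c,box("top",200,290,180,275));s=(P[:,2]>.006)&(P[:,2]<.018);print("plate",cv2.minAreaRect((P[s,:2]*1000).astype(np.float32)))
s=(P[:,2]>.27);print("high",np.histogram(P[s,2],bins=12))
for lo,hi in((.275,.292),(.292,.302),(.302,.31),(.31,.345),(.345,.37)):
    s=(P[:,2]>lo)&(P[:,2]<hi)
    if s.sum()>5:print(lo,s.sum(),cv2.minAreaRect((P[s,:2]*1000).astype(np.float32)),c["image"][v[s],u[s]].mean(0))
a=cv2.resize(L["top"]["image"][185:275,195:290],None,fx=4,fy=4,interpolation=2)
b=cv2.resize(L["side"]["image"][210:350,205:310],None,fx=3.6,fy=3.6,interpolation=2)
h=max(a.shape[0],b.shape[0]);o=np.zeros((h,a.shape[1]+b.shape[1],3),np.uint8);o[:a.shape[0],:a.shape[1]]=a;o[:b.shape[0],a.shape[1]:]=b
cv2.imwrite("pics/crop0.png",o[:,:,::-1]);print(o.shape)
E
```

```text
top dark 346 z hi [0.0988 0.324  0.3543 0.3563]
 top pts 120 [0.5435 0.2041 0.3519] ((542.346435546875, 203.26828002929688), (40.647865295410156, 22.33513641357422), 6.0842437744140625)
side dark 331 z hi [0.3133 0.3401 0.3552 0.3566]
 top pts 119 [0.537  0.2096 0.3528] ((537.669189453125, 208.54100036621094), (41.18667984008789, 23.857406616210938), 5.667196750640869)
top pan 1742 [ 0.5026 -0.2063  0.0458] [0.0393 0.0454 0.0536] ((502.4060974121094, -205.79977416992188), 67.57787322998047) ((502.66717529296875, -205.6333465576172), (132.80043029785156, 134.55409240722656), 63.14619445800781)
side pan 1131 [ 0.5024 -0.207   0.0472] [0.0413 0.0466 0.055 ] ((500.6654357910156, -201.07766723632812), 72.4511947631836) ((500.57421875, -203.05299377441406), (133.6922607421875, 143.57823181152344), 47.67993927001953)
plate ((605.749267578125, 210.3529052734375), (281.05401611328125, 264.4916687011719), 0.8269206881523132)
high (array([ 10, 265, 595, 122,   7,   7,  14,   9,   8,  10, 110,  99]), array([0.28269569, 0.28896059, 0.29522549, 0.30149039, 0.30775529,
       0.31402018, 0.32028508, 0.32654998, 0.33281488, 0.33907978,
       0.34534468, 0.35160958, 0.35787448]))
0.275 53 ((585.0906982421875, 205.9649658203125), (130.47738647460938, 60.3026008605957), 1.4279546737670898) [156.43396226 155.32075472 152.1509434 ]
0.292 842 ((577.853759765625, 206.76881408691406), (142.6910400390625, 69.96537017822266), 6.2647528648376465) [167.01425178 165.29691211 161.98337292]
0.302 98 ((577.9153442382812, 205.99478149414062), (140.5297393798828, 53.125633239746094), 3.3223178386688232) [164.48979592 162.76530612 159.37755102]
0.31 53 ((540.651611328125, 195.07640075683594), (17.640451431274414, 46.623451232910156), 71.26433563232422) [9.75471698 9.67924528 8.88679245]
0.345 210 ((543.7789916992188, 204.64239501953125), (43.72975158691406, 25.772472381591797), 3.507904052734375) [42.52857143 41.6047619  41.92857143]
(504, 758, 3)
```

View pics/crop0.png

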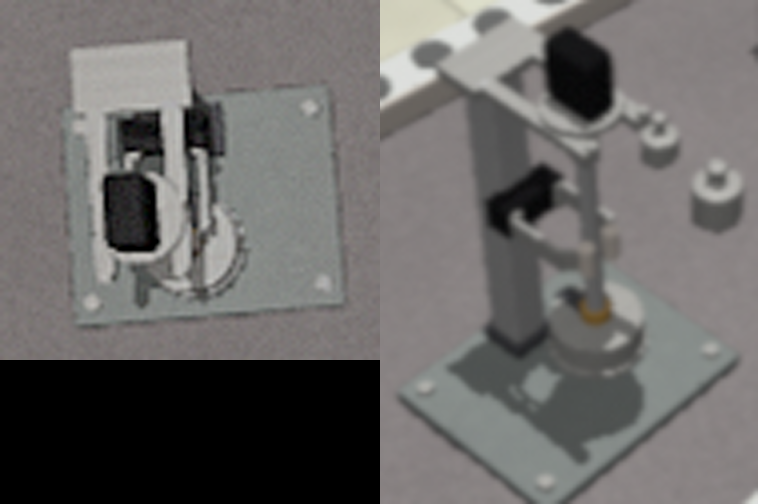

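The crop shows the stand yawed about +5° and open towards −x. The hanger is in the clip and the handle top is at z ≈ 0.353. The joint is at about (0.543, 0.205) and the pan at about (0.5025, −0.206). I'll approach high first.

>>> jog_arm([
  [0, 0, 0.1, 50, -35, -50, 1],
  [0, 0, 0.21, 120, -80, -100, 1],
  [0, 0, 0.21, 200, -140, -150, 1],
  [0, 0, 0.21, 357, -254, -198, 1],
  [0, 0, 0.21, 357, -254, -198, 1],
  [0, 0, 0.21, 357, -254, -198, 1],
  [0, 0, 0.21, 357, -254, -198, 1],
  [0, 0, 0.21, 357, -254, -198, 1],
  [0, 0, 0.21, 357, -254, -198, 1],
  [0, 0, 0.21, 357, -254, -198, 1],
  [0, 0, 0.21, 357, -254, -198, 1],
  [0, 0, 0.21, 357, -254, -198, 1],
], squeeze=40)

```text
time: 1.3
ee_pos: [0.4502, -0.2498, 0.4202]
eef_rot: [0.999, 0.045, -0.0, 0.0]
ft_force: [-0.9, -0.4, 0.3]
width: 0.0873
grip_force: 0.0
```

```bash
cat >> h.py <<'E'
from scipy.spatial.transform import Rotation as R
def go(x,y,z,yaw=5.):
    from bench import status
    s=status.read_state();r=R.from_quat(s["eef_rot"]);t=R.from_rotvec([0,0,np.radians(yaw)])*R.from_quat([1,0,0,0])
    print("t",round(s["time"],2),"pos",np.round(s["ee_pos"],4),"F",np.round(s["ft_force"],2),"w",round(s["width"],4),"turn",np.round((r.inv()*t).as_rotvec(),3),"mm",np.round(r.inv().apply(np.array([x,y,z])-s["ee_pos"])*1000,1))
E
python3 -c "
from h import *;go(.543,.205,.42)
c=dict(np.load('top0.npz'));m=np.zeros((480,640),bool);m[200:265,205:285]=1
P,u,v=pts(c,m);s=(P[:,2]>.004)&(P[:,2]<.022)
k=np.zeros((480,640),np.uint8);k[v[s],u[s]]=1
q=P[s];print('plate',len(q),cv2.minAreaRect((q[:,:2]*1000).astype(np.float32)))
"
```

```text
t 1.3 pos [ 0.4502 -0.2498  0.4202] F [-0.85 -0.44  0.27] w 0.0873 turn [0.    0.    0.002] mm [ 1.328e+02 -4.447e+02  1.000e-01]
plate 2339 ((590.834228515625, 210.01971435546875), (191.57786560058594, 234.96878051757812), 0.6333125233650208)
```

>>> jog_arm([
  [0, 0, 0, 133, -445, 0, 1],
  [0, 0, 0, 133, -445, 0, 1],
  [0, 0, 0, 133, -445, 0, 1],
  [0, 0, 0, 133, -445, 0, 1],
  [0, 0, 0, 133, -445, 0, 1],
  [0, 0, 0, 133, -445, 0, 1],
  [0, 0, 0, 133, -445, 0, 1],
  [0, 0, 0, 133, -445, 0, 1],
  [0, 0, 0, 133, -445, 0, 1],
  [0, 0, 0, 133, -445, 0, 1],
  [0, 0, 0, 133, -445, 0, 1],
  [0, 0, 0, 133, -445, 0, 1],
])

```text
time: 2.5
ee_pos: [0.5441, 0.2032, 0.4197]
eef_rot: [0.999, 0.043, -0.001, 0.001]
ft_force: [-0.2, 0.3, 0.7]
width: 0.087
grip_force: 0.0
```

```bash
python3 -c "
from h import *
from bench import camera
go(.543,.205,.312)
c=camera('side');cv2.imwrite('pics/s1.png',cv2.resize(c['image'][130:330,180:340,::-1],None,fx=3,fy=3,interpolation=2))
"
```

```text
t 2.5 pos [0.5441 0.2032 0.4197] F [-0.19  0.28  0.72] w 0.087 turn [ 0.001  0.001 -0.001] mm [ -0.9  -2.  107.7]
```

View pics/s1.png

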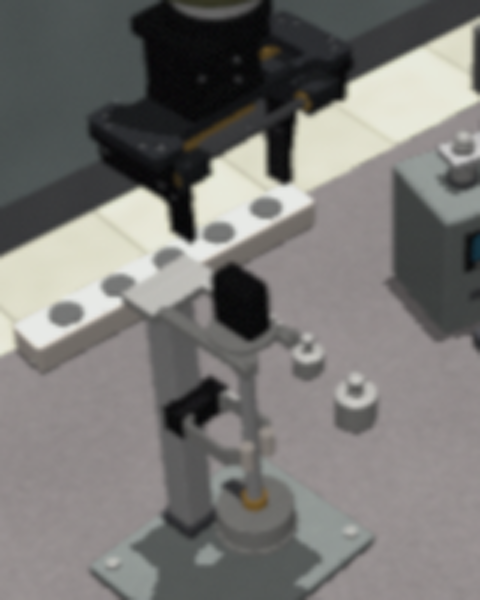

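The crop shows the open fingers centred over the handle at about (240,300), one on each side across y. Next I'll descend and close.

>>> jog_arm([
  [0, 0, 0, 0, -1, 30, 1],
  [0, 0, 0, 0, -1, 60, 1],
  [0, 0, 0, 0, -1, 85, 1],
  [0, 0, 0, 0, -1, 100, 1],
  [0, 0, 0, 0, -1, 107, 1],
  [0, 0, 0, 0, -1, 107, 0],
  [0, 0, 0, 0, -1, 107, -0.2],
  [0, 0, 0, 0, -1, 107, -0.6],
  [0, 0, 0, 0, -1, 107, -1],
  [0, 0, 0, 0, -1, 107, -1],
  [0, 0, 0, 0, -1, 107, -1],
  [0, 0, 0, 0, -1, 107, -1],
], squeeze=50)

```text
time: 3.75
ee_pos: [0.5435, 0.2061, 0.3136]
eef_rot: [0.999, 0.044, 0.0, 0.0]
ft_force: [0.3, -0.4, 0.2]
width: 0.0393
grip_force: 0.0
```

```bash
python3 -c "
from h import *
go(.543,.205,.312)"
```

```text
t 3.75 pos [0.5435 0.2061 0.3136] F [ 0.32 -0.4   0.16] w 0.0393 turn [ 0.    -0.     0.001] mm [-0.6  1.   1.6]
```

>>> jog_arm([
  [0, 0, 0, 0, 0, 1, -1],
  [0, 0, 0, 0, 0, 1, -1],
  [0, 0, 0, 0, 0, 1, -1],
  [0, 0, 0, 0, 0, 1, -1],
  [0, 0, 0, 0, 0, 1, -1],
  [0, 0, 0, 0, 0, 1, -1],
  [0, 0, 0, 0, 0, 1, -1],
  [0, 0, 0, 0, 0, 1, -1],
])

```text
time: 4.55
ee_pos: [0.5436, 0.2057, 0.3124]
eef_rot: [0.999, 0.044, -0.0, 0.0]
ft_force: [0.8, -3.7, -1.4]
width: 0.0257
grip_force: 50.0
```

Gripped at 25.7 mm. Next I'll lift 15 mm, then start the slow pull.

>>> jog_arm([
  [0, 0, 0, 0, 0, -4, -1],
  [0, 0, 0, 0, 0, -8, -1],
  [0, 0, 0, 0, 0, -12, -1],
  [0, 0, 0, 0, 0, -15, -1],
  [0, 0, 0, 0, 0, -15, -1],
  [0, 0, 0, 0, 0, -15, -1],
])

```text
time: 5.15
ee_pos: [0.5435, 0.2061, 0.3275]
eef_rot: [0.999, 0.044, 0.0, -0.0]
ft_force: [0.1, 0.2, -8.6]
width: 0.0258
grip_force: 50.0
```

```bash
python3 -c "
from h import *
go(.543,.205,.327)"
```

```text
t 5.15 pos [0.5435 0.2061 0.3275] F [ 0.13  0.15 -8.57] w 0.0258 turn [-0.    -0.     0.001] mm [-0.6  1.   0.5]
```

>>> jog_arm([
  [0, 0, 0, -8, 0, 0, -1],
  [0, 0, 0, -18, 0, 0, -1],
  [0, 0, 0, -28, 0, 0, -1],
  [0, 0, 0, -38, 0, 0, -1],
  [0, 0, 0, -48, 0, 0, -1],
  [0, 0, 0, -58, 0, 0, -1],
  [0, 0, 0, -68, 0, 0, -1],
  [0, 0, 0, -78, 0, 0, -1],
  [0, 0, 0, -88, 0, 0, -1],
  [0, 0, 0, -98, 0, 0, -1],
  [0, 0, 0, -109, 0, 0, -1],
  [0, 0, 0, -120, 0, 0, -1],
])

```text
time: 6.35
ee_pos: [0.4227, 0.1956, 0.3274]
eef_rot: [0.999, 0.044, -0.0, 0.0]
ft_force: [-0.5, -0.4, -8.0]
width: 0.0258
grip_force: 50.0
```

```bash
cat > swing.py <<'E'
# sample the horizontal force for n camera periods, fit a sinusoid per axis
import sys,numpy as np
from bench import status,camera
from scipy.optimize import least_squares
n=int(sys.argv[1]) if len(sys.argv)>1 else 22
T=[];F=[];P=[]
for i in range(n):
    c=camera("side");s=status.read_state();T.append(s["time"]);F.append(s["ft_force"]);P.append(s["ee_pos"])
T=np.array(T);F=np.array(F);t=T-T[-1]
def fit(w):
    A=np.c_[np.cos(w*t),np.sin(w*t),np.ones(n)];k,*_=np.linalg.lstsq(A,F[:,:2],rcond=None);return k,F[:,:2]-A@k
ws=np.linspace(6.5,7.8,27);w=ws[np.argmin([(fit(x)[1]**2).sum() for x in ws])]
for w in (w,7.14):
    k,r=fit(w);amp=np.hypot(k[0],k[1])
    print("w",round(w,3),"off",k[2].round(2),"res",r.std(0).round(2),"amp N",amp.round(2),"A mm",(amp/(w*w*.72)*1000).round(1))
    # F_x on tool ~ m w^2 * x_rel ; next peaks of +x_rel after last sample
    ph=np.arctan2(k[1],k[0]);print("   next + peak in s",((ph/w)%(2*np.pi/w)).round(3))
print("t_end",T[-1],"Fz",F[:,2].mean().round(2),"pos",np.round(P[-1],4))
print(np.c_[T,F[:,:2]].round(2)[::3].tolist())
import cv2;cv2.imwrite(f"pics/sw{T[-1]:.1f}.png",c["image"][:,:,::-1]);np.savez("last.npz",**c)
E
python3 swing.py
```

```text
w 6.55 off [0.24 0.25] res [0.4  0.59] amp N [1.78 0.18] A mm [57.8  5.8]
   next + peak in s [0.102 0.039]
w 7.14 off [0.19 0.25] res [0.47 0.6 ] amp N [1.77 0.16] A mm [48.1  4.2]
   next + peak in s [0.05  0.843]
t_end 7.45 Fz -7.76 pos [0.4244 0.1955 0.3277]
[[6.4, 0.51, 1.83], [6.55, 1.81, 0.37], [6.7, 1.31, 0.54], [6.85, -0.62, -0.01], [7.0, -1.73, 0.38], [7.15, -0.82, -0.62], [7.3, -0.34, 0.81], [7.45, 1.85, 0.25]]
```

```bash
cat > sw2.py <<'E'
# track the load (points of the weight, z band below the joint) and the force; fit sinusoids
import sys,numpy as np,cv2
from h import pts
from bench import status,camera
n=int(sys.argv[1]);T=[];F=[];Q=[]
for i in range(n):
    t0=status.read_state()["time"];c=camera("side");s=status.read_state();p=np.array(s["ee_pos"])
    m=np.zeros((480,640),bool);m[60:420,120:520]=1
    P,u,v=pts(c,m);b=p[2]+.019-.043-.215
    k=(P[:,2]>b+.008)&(P[:,2]<b+.08)&(np.hypot(*(P[:,:2]-p[:2]).T)<.14)
    W=P[k&(P[:,2]>b+.02)]
    T.append([t0,s["time"]]);F.append(s["ft_force"]);Q.append(np.r_[(W.max(0)+W.min(0))[:2]/2-p[:2],np.median(W,0)[:2]-p[:2],len(W)] if len(W) else np.full(5,np.nan))
T=np.array(T);F=np.array(F);Q=np.array(Q)
def fit(t,Y,w):
    A=np.c_[np.cos(w*t),np.sin(w*t),np.ones(n)];k,*_=np.linalg.lstsq(A,Y,rcond=None);return k,Y-A@k
te=T[-1,1]
def rep(nm,t,Y,sc):
    for w in(7.0,7.14,7.28):
        k,r=fit(t,Y,w);print(nm,"w",w,"off",(sc*k[2]).round(1),"A mm",(np.hypot(k[0],k[1])*sc).round(1),"next+peak",((np.arctan2(k[1],k[0])/w)%(2*np.pi/w)).round(3),"res",(sc*r.std(0)).round(1))
rep("force",T[:,1]-te,F[:,:2],1000/(.73*51))
rep("cam",T[:,0]-te,Q[:,2:4],1000)
print("te",te,"npts",Q[:,4].min(),Q[:,4].max(),"pos",np.round(s["ee_pos"],4))
cv2.imwrite(f"pics/sw{te:.1f}.png",c["image"][:,:,::-1]);np.savez(f"f{te:.1f}.npz",T=T,F=F,Q=Q)
E
python3 sw2.py 18
```

```text
force w 7.0 off [ 2. -1.] A mm [43.1  6.9] next+peak [0.044 0.649] res [10.   9.9]
force w 7.14 off [ 1.2 -0.9] A mm [42.8  7. ] next+peak [0.035 0.63 ] res [9.8 9.9]
force w 7.28 off [ 0.4 -0.9] A mm [42.5  7.1] next+peak [0.028 0.611] res [9.6 9.9]
cam w 7.0 off [-5.9  7.8] A mm [47.2  4.9] next+peak [0.039 0.808] res [0.8 0.3]
cam w 7.14 off [-6.7  7.7] A mm [47.   4.9] next+peak [0.03  0.782] res [0.6 0.3]
cam w 7.28 off [-7.5  7.6] A mm [46.7  4.9] next+peak [0.021 0.756] res [1.  0.3]
te 8.35 npts 557.0 633.0 pos [0.4244 0.1955 0.3277]
```

The camera tracking is clean: a 47 mm swing in x with the next + peak at 0.03 s, and 5 mm in y. I'll cancel it with a timed pivot step at the following peak.

>>> jog_arm([
  [0, 0, 0, 0, 0, 0, -1],
  [0, 0, 0, 0, 0, 0, -1],
  [0, 0, 0, 0, 0, 0, -1],
  [0, 0, 0, 0, 0, 0, -1],
  [0, 0, 0, 0, 0, 0, -1],
  [0, 0, 0, 0, 0, 0, -1],
  [0, 0, 0, 0, 0, 0, -1],
  [0, 0, 0, 0, -2.5, 0, -1],
  [0, 0, 0, 26.5, -3, 0, -1],
  [0, 0, 0, 52, -1, 0, -1],
  [0, 0, 0, 52, -1, 0, -1],
])

```text
time: 9.45
ee_pos: [0.4782, 0.2, 0.3265]
eef_rot: [0.999, 0.043, -0.001, -0.0]
ft_force: [-0.0, -0.4, -8.4]
width: 0.0255
grip_force: 50.0
```

```bash
python3 sw2.py 16
```

```text
force w 7.0 off [1.  6.9] A mm [8.2 3.5] next+peak [0.805 0.528] res [12. 11.]
force w 7.14 off [0.9 7. ] A mm [8.4 3.4] next+peak [0.78  0.517] res [11.9 11. ]
force w 7.28 off [0.9 7.1] A mm [8.5 3.3] next+peak [0.757 0.506] res [11.9 11. ]
cam w 7.0 off [-3.3  7.5] A mm [6.4 1.1] next+peak [0.127 0.486] res [0.6 0.3]
cam w 7.14 off [-3.4  7.5] A mm [6.4 1.1] next+peak [0.118 0.469] res [0.5 0.3]
cam w 7.28 off [-3.5  7.6] A mm [6.4 1.1] next+peak [0.11  0.453] res [0.5 0.3]
te 10.25 npts 603.0 631.0 pos [0.4757 0.201  0.3275]
```

>>> jog_arm([
  [0, 0, 0, 0, 2.5, 0, -1],
  [0, 0, 0, 0, 7.5, 0, -1],
  [0, 0, 0, 0, 15, 0, -1],
  [0, 0, 0, -0.5, 25, 0, -1],
  [0, 0, 0, -1, 38, 0, -1],
  [0, 0, 0, -1, 53, 0, -1],
  [0, 0, 0, -1.5, 70.5, 0, -1],
  [0, 0, 0, -2, 90.5, 0, -1],
  [0, 0, 0, -2.5, 113, 0, -1],
  [0, 0, 0, -3, 136, 0, -1],
  [0, 0, 0, -3.5, 158.5, 0, -1],
  [0, 0, 0, -4, 181, 0, -1],
])

```text
time: 11.45
ee_pos: [0.4874, 0.0185, 0.3277]
eef_rot: [0.999, 0.043, 0.0, 0.0]
ft_force: [0.4, 0.8, -8.6]
width: 0.0257
grip_force: 50.0
```

>>> jog_arm([
  [0, 0, 0, -0.5, 22.5, 0, -1],
  [0, 0, 0, -1, 45.5, 0, -1],
  [0, 0, 0, -1.5, 68, 0, -1],
  [0, 0, 0, -2, 90.5, 0, -1],
  [0, 0, 0, -2.5, 113, 0, -1],
  [0, 0, 0, -3, 136, 0, -1],
  [0, 0, 0, -3.5, 156, 0, -1],
  [0, 0, 0, -4, 173.5, 0, -1],
  [0, 0, 0, -4, 188.5, 0, -1],
  [0, 0, 0, -4.5, 201, 0, -1],
  [0, 0, 0, -4.5, 211, 0, -1],
  [0, 0, 0, -5, 219, 0, -1],
])

```text
time: 12.65
ee_pos: [0.5019, -0.1988, 0.3275]
eef_rot: [0.999, 0.044, -0.0, -0.0]
ft_force: [-0.6, 0.2, -8.2]
width: 0.0258
grip_force: 50.0
```

>>> jog_arm([
  [0, 0, 0, 0, 5, 0, -1],
  [0, 0, 0, 0, 7.5, 0, -1],
  [0, 0, 0, 0, 7.5, 0, -1],
  [0, 0, 0, 0, 7.5, 0, -1],
])

```text
time: 13.05
ee_pos: [0.5027, -0.2051, 0.3276]
eef_rot: [0.999, 0.044, 0.0, -0.0]
ft_force: [-0.7, -0.7, -7.2]
width: 0.0257
grip_force: 50.0
```

```bash
python3 sw2.py 18; python3 -c "
from h import *
go(.5025,-.2057,.3275)"
```

```text
force w 7.0 off [ 1.2 -3. ] A mm [5.2 2.2] next+peak [0.083 0.136] res [ 9.4 14. ]
force w 7.14 off [ 1.1 -3. ] A mm [5.1 2.4] next+peak [0.067 0.128] res [ 9.4 14. ]
force w 7.28 off [ 1. -3.] A mm [5.  2.6] next+peak [0.051 0.121] res [ 9.5 14. ]
cam w 7.0 off [-4.9  6.4] A mm [6.2 1.2] next+peak [0.842 0.274] res [0.4 0.3]
cam w 7.14 off [-5.   6.4] A mm [6.2 1.2] next+peak [0.816 0.259] res [0.4 0.3]
cam w 7.28 off [-5.1  6.4] A mm [6.1 1.2] next+peak [0.791 0.244] res [0.4 0.4]
te 13.95 npts 387.0 408.0 pos [ 0.5025 -0.2057  0.3276]
t 13.95 pos [ 0.5025 -0.2057  0.3276] F [-0.57 -0.07 -7.47] w 0.0255 turn [ 0.    -0.     0.001] mm [-0.   0.   0.1]
```

>>> jog_arm([
  [0, 0, 0, 0, 0, 0, -1],
  [0, 0, 0, 0, 0, 0, -1],
  [0, 0, 0, 0, 0, 0, -1],
  [0, 0, 0, 0, 0, 0, -1],
  [0, 0, 0, 0, 0, 0, -1],
  [0, 0, 0, 0, 0, 0, -1],
  [0, 0, 0, 0, 0, 0, -1],
  [0, 0, 0, 2.8, 0, 0, -1],
  [0, 0, 0, 6.5, 0.5, 0, -1],
  [0, 0, 0, 6.5, 0.5, 0, -1],
])

```text
time: 14.95
ee_pos: [0.5095, -0.2055, 0.3274]
eef_rot: [0.999, 0.044, 0.0, -0.0]
ft_force: [0.9, 0.3, -7.9]
width: 0.0258
grip_force: 50.0
```

```bash
python3 sw2.py 16; python3 - <<'E'
from h import *
import glob,os
from bench import camera
f=max(glob.glob("pics/sw*.png"),key=os.path.getmtime);a=cv2.imread(f)[90:300,300:470];c=camera("top")
np.savez("top1.npz",**c)
b=c["image"][190:320,320:460,::-1]
a=cv2.resize(a,None,fx=2.5,fy=2.5);b=cv2.resize(b,None,fx=2.5,fy=2.5);o=np.zeros((max(len(a),len(b)),a.shape[1]+b.shape[1],3),np.uint8);o[:len(a),:a.shape[1]]=a;o[:len(b),a.shape[1]:]=b;cv2.imwrite("pics/v2.png",o)
E
```

```text
force w 7.0 off [-1.5 -1.8] A mm [ 6.5 10.2] next+peak [0.077 0.352] res [18.1  9.7]
force w 7.14 off [-1.6 -1.7] A mm [ 6.4 10.3] next+peak [0.067 0.336] res [18.   9.7]
force w 7.28 off [-1.8 -1.6] A mm [ 6.4 10.4] next+peak [0.058 0.321] res [18.   9.7]
cam w 7.0 off [9.4 0.4] A mm [1.5 1.2] next+peak [0.115 0.255] res [1.4 0.5]
cam w 7.14 off [9.3 0.5] A mm [1.5 1.2] next+peak [0.104 0.241] res [1.4 0.5]
cam w 7.28 off [9.3 0.5] A mm [1.4 1.2] next+peak [0.093 0.228] res [1.4 0.5]
te 15.75 npts 553.0 585.0 pos [ 0.509  -0.2056  0.3276]
```

View pics/v2.png

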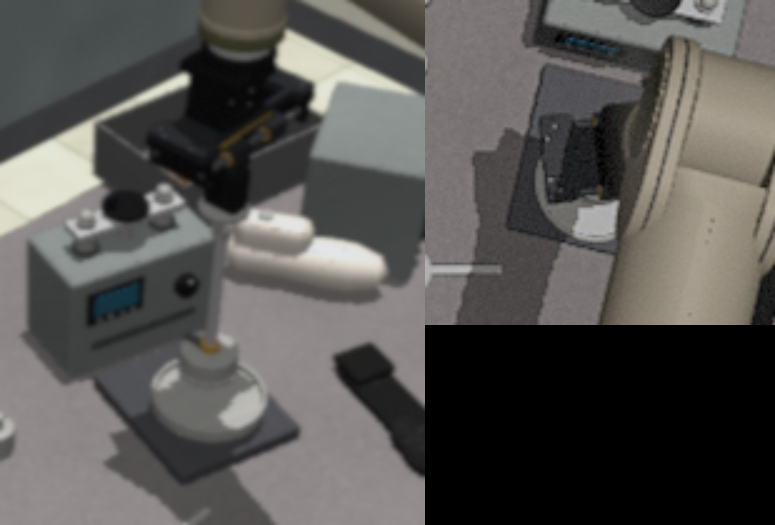

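The side view shows the load hanging nearly still over the pan, swing about 1.5 mm. Next I'll shift 6.5 mm back to the middle over one period and go down slightly.

>>> jog_arm([
  [0, 0, 0, -0.7, 0, 1, -1],
  [0, 0, 0, -1.4, 0, 2, -1],
  [0, 0, 0, -2.2, 0, 4, -1],
  [0, 0, 0, -2.9, 0, 5, -1],
  [0, 0, 0, -3.6, 0, 6, -1],
  [0, 0, 0, -4.3, 0, 8, -1],
  [0, 0, 0, -5, 0, 9, -1],
  [0, 0, 0, -5.8, 0, 10, -1],
  [0, 0, 0, -6.5, 0, 11, -1],
  [0, 0, 0, -6.5, 0, 12, -1],
  [0, 0, 0, -6.5, 0, 12, -1],
])

```text
time: 16.9
ee_pos: [0.5025, -0.2062, 0.3154]
eef_rot: [0.999, 0.044, -0.0, 0.0]
ft_force: [0.7, -0.0, -7.1]
width: 0.0257
grip_force: 50.0
```

```bash
sed -i 's/<\.14)/<.06)/' sw2.py; python3 sw2.py 18; python3 - <<'E'
from h import *
from bench import camera
c=camera("side");m=np.zeros((480,640),bool);m[190:290,330:440]=1
P,u,v=pts(c,m);
near=np.hypot(P[:,0]-.5025,P[:,1]+.2057)<.06
print("zhist",np.histogram(P[near,2],bins=np.arange(.03,.14,.008)))
from scipy.optimize import least_squares
# visible side wall of the weight stack: cylinder of radius 34 at x,y
for lo,hi,r in((.083,.099,.034),):
    q=P[near&(P[:,2]>lo)&(P[:,2]<hi)][:,:2]
    f=least_squares(lambda a:np.hypot(*(q-a[:2]).T)-r,[.5,-.205],loss="soft_l1",f_scale=.002);print(len(q),f.x.round(4),np.abs(f.fun).mean().round(4))
# pan rim outside from the side view
allr=np.hypot(P[:,0]-.5025,P[:,1]+.2057)
k=(allr>.055)&(allr<.085)&(P[:,2]>.046)&(P[:,2]<.06);q=P[k][:,:2]
f=least_squares(lambda a:np.hypot(*(q-a[:2]).T)-.0655,[.5,-.205],loss="soft_l1",f_scale=.002);print("rim",len(q),f.x.round(4),np.abs(f.fun).mean().round(4))
go(.5025,-.2057,.3155)
E
```

```text
force w 7.0 off [-4.3  0.7] A mm [2.6 1. ] next+peak [0.624 0.598] res [10.7 12.3]
force w 7.14 off [-4.2  0.8] A mm [2.5 0.9] next+peak [0.597 0.558] res [10.8 12.3]
force w 7.28 off [-4.2  0.8] A mm [2.4 0.9] next+peak [0.571 0.517] res [10.8 12.3]
cam w 7.0 off [-6.8  7.8] A mm [0.7 1.4] next+peak [0.711 0.875] res [0.4 0.3]
cam w 7.14 off [-6.8  7.8] A mm [0.7 1.4] next+peak [0.687 0.848] res [0.4 0.3]
cam w 7.28 off [-6.8  7.7] A mm [0.7 1.3] next+peak [0.663 0.822] res [0.4 0.3]
te 17.8 npts 344.0 357.0 pos [ 0.5025 -0.2062  0.3155]
zhist (array([  1, 283, 259,  11,   0,  32,  62,  49,  98, 184,  27,  14,  10]), array([0.03 , 0.038, 0.046, 0.054, 0.062, 0.07 , 0.078, 0.086, 0.094,
       0.102, 0.11 , 0.118, 0.126, 0.134]))
105 [ 0.5017 -0.2031] 0.0027
rim 300 [ 0.4997 -0.2028] 0.0035
t 17.85 pos [ 0.5025 -0.2061  0.3156] F [-0.33 -0.23 -7.5 ] w 0.0259 turn [ 0.    -0.     0.001] mm [-0.  -0.4  0.1]
```

The load is within 2 mm of the pan centre and almost still. Next is the hold for more than 3 s.

>>> jog_arm([
  [0, 0, 0, 0, 0, 0, -1],
  [0, 0, 0, 0, 0, 0, -1],
  [0, 0, 0, 0, 0, 0, -1],
  [0, 0, 0, 0, 0, 0, -1],
  [0, 0, 0, 0, 0, 0, -1],
  [0, 0, 0, 0, 0, 0, -1],
  [0, 0, 0, 0, 0, 0, -1],
  [0, 0, 0, 0, 0, 0, -1],
  [0, 0, 0, 0, 0, 0, -1],
  [0, 0, 0, 0, 0, 0, -1],
  [0, 0, 0, 0, 0, 0, -1],
  [0, 0, 0, 0, 0, 0, -1],
])

```text
time: 19.05
ee_pos: [0.5025, -0.2062, 0.3156]
eef_rot: [0.999, 0.044, 0.0, 0.0]
ft_force: [0.0, 0.9, -8.2]
width: 0.0253
grip_force: 50.0
```

>>> jog_arm([
  [0, 0, 0, 0, 0, 0, -1],
  [0, 0, 0, 0, 0, 0, -1],
  [0, 0, 0, 0, 0, 0, -1],
  [0, 0, 0, 0, 0, 0, -1],
  [0, 0, 0, 0, 0, 0, -1],
  [0, 0, 0, 0, 0, 0, -1],
  [0, 0, 0, 0, 0, 0, -1],
  [0, 0, 0, 0, 0, 0, -1],
  [0, 0, 0, 0, 0, 0, -1],
  [0, 0, 0, 0, 0, 0, -1],
  [0, 0, 0, 0, 0, 0, -1],
  [0, 0, 0, 0, 0, 0, -1],
])

```text
time: 20.25
ee_pos: [0.5026, -0.2062, 0.3155]
eef_rot: [0.999, 0.044, 0.0, 0.0]
ft_force: [0.5, -0.3, -8.0]
width: 0.026
grip_force: 50.0
```

>>> jog_arm([
  [0, 0, 0, 0, 0, 0, -1],
  [0, 0, 0, 0, 0, 0, -1],
  [0, 0, 0, 0, 0, 0, -1],
  [0, 0, 0, 0, 0, 0, -1],
  [0, 0, 0, 0, 0, 0, -1],
  [0, 0, 0, 0, 0, 0, -1],
  [0, 0, 0, 0, 0, 0, -1],
  [0, 0, 0, 0, 0, 0, -1],
  [0, 0, 0, 0, 0, 0, -1],
  [0, 0, 0, 0, 0, 0, -1],
  [0, 0, 0, 0, 0, 0, -1],
  [0, 0, 0, 0, 0, 0, -1],
])

```text
time: 21.45
ee_pos: [0.5025, -0.2061, 0.3156]
eef_rot: [0.999, 0.044, 0.0, 0.0]
ft_force: [0.2, -0.4, -8.6]
width: 0.026
grip_force: 50.0
```

```bash
python3 sw2.py 16
```

```text
force w 7.0 off [-2.3  1.3] A mm [5.  5.7] next+peak [0.011 0.806] res [ 9.8 14.2]
force w 7.14 off [-2.4  1.2] A mm [4.9 5.8] next+peak [0.007 0.781] res [ 9.8 14.2]
force w 7.28 off [-2.5  1.2] A mm [4.9 5.9] next+peak [0.003 0.758] res [ 9.8 14.2]
cam w 7.0 off [-6.9  7.7] A mm [1.  1.3] next+peak [0.685 0.842] res [0.3 0.2]
cam w 7.14 off [-6.9  7.7] A mm [1.  1.3] next+peak [0.663 0.816] res [0.3 0.2]
cam w 7.28 off [-6.9  7.7] A mm [1.1 1.3] next+peak [0.642 0.79 ] res [0.3 0.2]
te 22.25 npts 338.0 360.0 pos [ 0.5026 -0.2061  0.3156]
```

>>> jog_arm([
  [0, 0, 0, 0, 0, 2, -1],
  [0, 0, 0, 0, 0, 4, -1],
  [0, 0, 0, 0, 0, 6, -1],
  [0, 0, 0, 0, 0, 8, -1],
  [0, 0, 0, 0, 0, 10, -1],
  [0, 0, 0, 0, 0, 12, -1],
  [0, 0, 0, 0, 0, 14, -1],
  [0, 0, 0, 0, 0, 16, -1],
  [0, 0, 0, 0, 0, 18, -1],
  [0, 0, 0, 0, 0, 20, -1],
  [0, 0, 0, 0, 0, 22, -1],
  [0, 0, 0, 0, 0, 23, -1],
])

```text
time: 23.45
ee_pos: [0.5025, -0.2062, 0.2923]
eef_rot: [0.999, 0.044, -0.0, -0.0]
ft_force: [-0.1, 0.3, -6.5]
width: 0.0256
grip_force: 50.0
```

>>> jog_arm([
  [0, 0, 0, 0, 0, 0.5, -1],
  [0, 0, 0, 0, 0, 1, -1],
  [0, 0, 0, 0, 0, 1.5, -1],
  [0, 0, 0, 0, 0, 2, -1],
  [0, 0, 0, 0, 0, 2.5, -1],
  [0, 0, 0, 0, 0, 3, -1],
])

```text
time: 24.05
ee_pos: [0.5026, -0.2061, 0.2896]
eef_rot: [0.999, 0.044, 0.0, 0.0]
ft_force: [-0.3, -0.4, -8.2]
width: 0.0258
grip_force: 50.0
```

>>> jog_arm([
  [0, 0, 0, 0, 0, 0.5, -1],
  [0, 0, 0, 0, 0, 1, -1],
  [0, 0, 0, 0, 0, 1, -1],
  [0, 0, 0, 0, 0, 1, -1],
])

```text
time: 24.45
ee_pos: [0.5025, -0.2062, 0.2886]
eef_rot: [0.999, 0.044, 0.0, 0.0]
ft_force: [-0.5, -0.3, -7.3]
width: 0.0257
grip_force: 50.0
```

>>> jog_arm([
  [0, 0, 0, 0, 0, 0.3, -1],
  [0, 0, 0, 0, 0, 0.7, -1],
  [0, 0, 0, 0, 0, 1, -1],
  [0, 0, 0, 0, 0, 1, -1],
  [0, 0, 0, 0, 0, 1, -1],
])

```text
time: 24.95
ee_pos: [0.5026, -0.2062, 0.2876]
eef_rot: [0.999, 0.044, 0.0, 0.0]
ft_force: [1.1, 0.3, -6.8]
width: 0.0253
grip_force: 50.0
```

>>> jog_arm([
  [0, 0, 0, 0, 0, 0.3, -1],
  [0, 0, 0, 0, 0, 0.5, -1],
  [0, 0, 0, 0, 0, 0.5, -1],
  [0, 0, 0, 0, 0, 0.5, -1],
])

```text
time: 25.35
ee_pos: [0.5028, -0.2061, 0.2875]
eef_rot: [0.999, 0.044, 0.0, 0.0]
ft_force: [0.4, 0.1, -2.1]
width: 0.0254
grip_force: 50.0
```

Contact at TCP z ≈ 0.2875, as expected. I'll unload the last bit.

>>> jog_arm([
  [0, 0, 0, 0, 0, 0.2, -1],
  [0, 0, 0, 0, 0, 0.3, -1],
  [0, 0, 0, 0, 0, 0.3, -1],
  [0, 0, 0, 0, 0, 0.3, -1],
  [0, 0, 0, 0, 0, 0.3, -1],
])

```text
time: 25.85
ee_pos: [0.5029, -0.2061, 0.2874]
eef_rot: [0.999, 0.044, 0.001, 0.0]
ft_force: [0.7, 2.8, 5.6]
width: 0.0259
grip_force: 50.0
```

```bash
python3 -c "
from bench import status,camera
import numpy as np
F=[]
for i in range(5): camera('side');F.append(status.read_state()['ft_force'])
print(np.mean(F,0))"
```

```text
[0.44685744 1.57743831 5.3264006 ]
```

>>> jog_arm([
  [0, 0, 0, 0, 0, -0.2, -1],
  [0, 0, 0, 0, 0, -0.2, -1],
  [0, 0, 0, 0, 0, -0.2, -0.2],
  [0, 0, 0, 0, 0, -0.2, 0],
  [0, 0, 0, 0, 0, -0.2, 0.3],
  [0, 0, 0, 0, 0, -0.2, 0.6],
  [0, 0, 0, 0, 0, -0.2, 0.8],
  [0, 0, 0, 0, 0, -0.2, 0.9],
  [0, 0, 0, 0, 0, -0.2, 0.9],
  [0, 0, 0, 0, 0, -0.2, 0.9],
  [0, 0, 0, 0, 0, -0.2, 0.9],
  [0, 0, 0, 0, 0, -0.2, 0.9],
])

```text
time: 27.3
ee_pos: [0.5025, -0.2062, 0.287]
eef_rot: [0.999, 0.044, 0.0, 0.0]
ft_force: [-0.3, 0.0, -0.4]
width: 0.0824
grip_force: 0.0
```

>>> jog_arm([
  [0, 0, 0, 0, 0, -10, 0.9],
  [0, 0, 0, 0, 0, -25, 0.9],
  [0, 0, 0, 0, 0, -45, 0.9],
  [0, 0, 0, 0, 0, -65, 0.9],
  [0, 0, 0, 0, 0, -85, 0.9],
  [0, 0, 0, 0, 0, -105, 0.9],
  [0, 0, 0, 0, 0, -120, 0.9],
  [0, 0, 0, 0, 0, -130, 0.9],
  [0, 0, 0, 0, 0, -130, 0.9],
  [0, 0, 0, 0, 0, -130, 0.9],
])

```text
time: 28.3
ee_pos: [0.5025, -0.2061, 0.4166]
eef_rot: [0.999, 0.044, -0.0, -0.0]
ft_force: [0.2, 0.1, 0.3]
width: 0.0825
grip_force: 0.0
```

```bash
python3 -c "
from h import *
from bench import camera
c=camera('side');cv2.imwrite('pics/s3.png',cv2.resize(c['image'][90:300,300:470,::-1],None,fx=2.5,fy=2.5))
P,u,v=pts(c,np.ones((480,640),bool));r=np.hypot(P[:,0]-.5025,P[:,1]+.206)<.045
for lo,hi in((.058,.07),(.1,.13),(.13,.16),(.16,.19),(.19,.22),(.29,.33)):
    k=r&(P[:,2]>lo)&(P[:,2]<hi);print(lo,k.sum(),np.median(P[k],0).round(4))
go(.5,-.2,.42)
"
```

```text
0.058 69 [ 0.48   -0.1807  0.065 ]
0.1 36 [ 0.4977 -0.1995  0.1151]
0.13 40 [ 0.4978 -0.199   0.1423]
0.16 43 [ 0.4974 -0.1992  0.1752]
0.19 40 [ 0.4974 -0.1988  0.205 ]
0.29 259 [ 0.4958 -0.1929  0.314 ]
t 28.35 pos [ 0.5024 -0.2061  0.4162] F [ 0.29  0.98 -0.34] w 0.0826 turn [-0.     0.001  0.001] mm [-1.8 -6.3 -3.8]
```

View pics/s3.png

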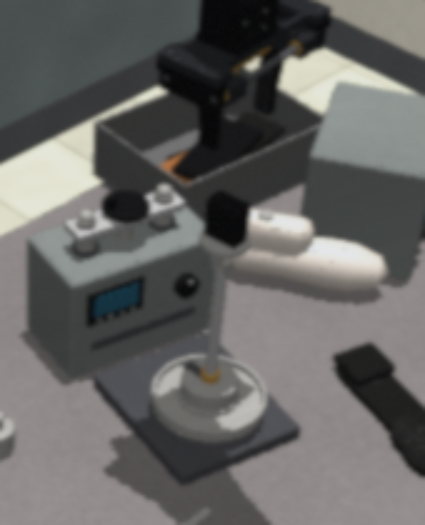

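The hanger stands upright in the middle of the pan at about (210,385), with the rod vertical to within a millimetre. The gripper is well clear above it, so I'm handing in.

```bash
python3 -c "
from bench import order
print(order.close_job())"
```

```text
the job is handed in; nothing more can be done
None
```

The hanger stands released, upright and centred in the loading pan after a hold of over 3 s above it, the arm is clear, and the job is handed in; no verdict was returned.

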